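# Dispense three round blanks with the hand lever

### The arm

A 6-joint arm with a two-finger parallel gripper is mounted at the origin on the work surface; the furniture and walls round the work are solid. World frame = base frame: x ahead of the robot, y to its left, z up, the work surface at z = 0. Lengths are in m, angles in degrees, forces in N, time in s.
With the tool pointing down it reaches from about 0.4 to 0.825 m from the base axis. Payload 7 kg.
Tool frame: the origin (TCP) lies at the very end of the fingers, on their centre line; the grasp point (between the pads) lies 19 mm behind it (r.grip_depth is the distance from the TCP to the grasp point, in m); z points along the fingers, y is the line along which they close (so a half turn about z gives the same grasp; the last joint's range is limited). The gripper opens to 88 mm and grips with 3 to 60 N. Pads are 19 mm wide; open, the fingers measure 130 mm over their backs; the gripper's body (78 mm by 193 mm) begins 47 mm behind the grasp point.
Start: joints at [87.726, 20.546, 0.682, 0, -70.136, -16.507], TCP at [0.217, 0.639, 0.227] pointing down, gripper open.
Joint ranges: [-176.03, 176.03], [-82.01, 121.73], [-58.28, 71.71], [-173.87, 95.51], [-174.79, -0.11], [-173.66, 173.66]. Speed limits (degrees/s): [136.94, 136.94, 172.46, 180, 180, 180].

### API

Orientations are given as [roll, pitch, yaw] about the fixed x, y, z axes, in that order (R = Rz(yaw) Ry(pitch) Rx(roll)).
In Python, from plant import r gives the robot as it stands.
- The arm moves only by the tool play_rows, never from a script. Its argument "rows" is a list that holds one entry, the list of rows, each a list of 5 numbers: the closure, from 0 (fully open) to 1 (shut), then the shift along the tool's x, y, z each as a share of 0.5 m, from -1 to 1, then the turn about the tool's z as a share of 1.5 rad, from -1 to 1. A call has exactly 8 rows; each row is the pose to reach, as a shift and turn from the pose commanded when the call began, along the tool's axes at that moment; what a row does not reach only later rows make up. A row lasts 1/12 s, in which the tool goes at most 41.7 mm and 7.16 degrees, less where a joint would pass 70% of its speed; a pose out of reach is approached as far as the arm can. A call with a number of a shift or a turn outside -1 to 1 is refused whole. A call with a gripper value outside its range is refused whole. The fingers move at their own pace and stop on an object; "squeeze" is the grip in N (left out, the last holds). Time passes only in rows, so rows that repeat a pose let the fingers close, or fill a call up. It gives the time, the measured TCP pose, the force, the opening and the grip force at its end, in the units of the state.
- r.get_state(): the state, without advancing time (a new reading comes with each control period).
- r.capture(name): name is "scene" or "top"; returns the picture (480x640x3 uint8, red, green, blue); there is no depth.
- r.camera_info(name): a dict with "fovy" (degrees; the focal length in pixels is half the picture's height over the tangent of half this angle, whatever the lens; pixels are square), "cx", "cy" (the principal point, pixels), "pose" (4x4, takes a point from camera to world coordinates). Camera axes: x right, y down, z forward; pixel columns grow to the right and rows downward; lengths in m; the calibration is good to about 2 mm. A picture is of the moment at which its call begins. camera_info takes no time and is no camera call.
- r.close_job(): hands the job in; it is judged then, once.
The state is a dict: "time_s": time; "joints": joint angles; "qd": joint speeds; "joint_torque": joint torques, N m; "tcp_pos": TCP position; "eef_rot": TCP orientation; "contact_force": force on the tool from outside, world axes, zero at the start; "moment": the same for the moment, N m; "gripper_width": finger opening in m; "gripper_force": force on a finger pad.
Only numpy, scipy, OpenCV 4.12 (cv2) and the standard library are available. Lean on these libraries where they do the work, as an engineer would, in place of code of your own. Each camera call takes 0.05 s, during which the arm holds its last target. There are 200 camera calls.

### The job

Two hand-lever dispensers stand on the bench, one holding a stack of round brass blanks, the other square ones. Dispense exactly three round blanks into that dispenser's catch cup: press its lever fully down three times, letting it spring fully back up after every press. Do not press the lever of the square-blank dispenser, and do not touch the blanks yourself.

Things in the scene. Friction and masses are not known exactly. Their poses are not given: they have to be found in the camera images.
- round_dispenser: dispenser with ROUND blanks, fixed. Origin on the bench under the magazine axis; x runs from cup to lever. In its frame, mm: base x -107..143, y -45..45; magazine at x 0, floor z 36, top z 88; catch cup x -104..-20, y -35..35, floor z 8, rim z 50; cheeks x 39..70, y -27..27, top z 112. A full press drops the lowest blank into the cup.
- round_dispenser_pad (a point): centre of the top of the black press pad at the end of the round dispenser's lever: 46 mm wide (y), 38 long, 14 thick. In the dispenser's frame at rest x 127, z 136 mm, sloping 20 degrees up to +x; on its stop x 130, z 74 mm, sloping 26 degrees down. A press is a push straight down: full travel 62 mm, good from 52 mm. Under the pad is only the base plate, 8 mm high.
- round_dispenser_lever (a joint): lever of the round dispenser, rad: 0 = up at rest, 0.80 = fully down on its hard stop. A spring returns it within 0.5 s. The push at the pad grows from about 2 N to about 6 N before the stop. The blank falls out at about 0.6 (pad 45 mm down); a press let back at half way can jam the magazine.
- square_dispenser_pad (a point): the same point on the lever of the otherwise identical dispenser that holds SQUARE blanks (36 x 36 x 8 mm): this lever must not be pressed (it may not be moved beyond 0.15 rad)
- square_dispenser_lever (a joint): lever of the square-blank dispenser, rad: 0 = up, 0.80 = down
- round_blank1: round brass disc, 36 mm across, 8 mm thick, origin at the centre of its underside (z axis = disc axis). Lowest in the round dispenser's magazine at the start, underside 36 mm above the bench
- round_blank2: round brass disc, 36 mm across, 8 mm thick, origin at the centre of its underside (z axis = disc axis). Second from the bottom
- round_blank3: round brass disc, 36 mm across, 8 mm thick, origin at the centre of its underside (z axis = disc axis). Third from the bottom
- round_blank4: round brass disc, 36 mm across, 8 mm thick, origin at the centre of its underside (z axis = disc axis). Fourth from the bottom; one more lies on top of it. It must stay in the magazine

How it is judged (in metres and radians):
On the way, in this order (a step that is already met when the one before it is completed fails the run):
1. press 1: blank 1 is in the cup, the next blank still in the magazine, and the lever is back up (x of round_blank1 in the frame of round_dispenser between -0.105 and -0.025 m and y of round_blank1 in the frame of round_dispenser between -0.035 and 0.035 m and z of round_blank1 in the frame of round_dispenser below 0.034 m and x of round_blank2 in the frame of round_dispenser between -0.012 and 0.012 m and z of round_blank2 in the frame of round_dispenser above 0.03 m and value of joint round_dispenser_lever below 0.06 rad), for 0.1 s.
2. press 2: blank 2 is in the cup, the next blank still in the magazine, and the lever is back up (x of round_blank2 in the frame of round_dispenser between -0.105 and -0.025 m and y of round_blank2 in the frame of round_dispenser between -0.035 and 0.035 m and z of round_blank2 in the frame of round_dispenser below 0.034 m and x of round_blank3 in the frame of round_dispenser between -0.012 and 0.012 m and z of round_blank3 in the frame of round_dispenser above 0.03 m and value of joint round_dispenser_lever below 0.06 rad), for 0.1 s.
3. press 3: blank 3 is in the cup, the next blank still in the magazine, and the lever is back up (x of round_blank3 in the frame of round_dispenser between -0.105 and -0.025 m and y of round_blank3 in the frame of round_dispenser between -0.035 and 0.035 m and z of round_blank3 in the frame of round_dispenser below 0.034 m and x of round_blank4 in the frame of round_dispenser between -0.012 and 0.012 m and z of round_blank4 in the frame of round_dispenser above 0.03 m and value of joint round_dispenser_lever below 0.06 rad), for 0.1 s.
At the end, for the whole second after the job is handed in: The three lowest round blanks lie at rest in the round dispenser's catch cup, the fourth is still in the magazine (within 12 mm of its axis), and the lever is back up (below 0.06 rad) (all of step 3 and x of round_blank1 in the frame of round_dispenser between -0.105 and -0.025 m and y of round_blank1 in the frame of round_dispenser between -0.035 and 0.035 m and z of each of round_blank1, round_blank2 in the frame of round_dispenser below 0.034 m and x of round_blank2 in the frame of round_dispenser between -0.105 and -0.025 m and y of round_blank2 in the frame of round_dispenser between -0.035 and 0.035 m and linear speed of each of round_blank1, round_blank2, round_blank3 below 0.03 m/s); the robot touches nothing.
It fails at once if the lever of the square-blank dispenser is pressed (beyond 0.15 rad) (value of joint square_dispenser_lever above 0.15 rad).
It fails at once if the fingers touch a round blank (contact force between the fingers and round_blank1 above 0.5 N or contact force between the fingers and round_blank2 above 0.5 N or contact force between the fingers and round_blank3 above 0.5 N or contact force between the fingers and round_blank4 above 0.5 N).
It also fails if it takes over 38 s, if anything falls off the work surface, if the arm or the gripper's body presses on something with over 40 N, if the wrist force passes 120 N, or if a joint passes its speed limit or range.

## Working session

There is one attempt and no reset: what is moved stays moved. The work goes in short steps, Python scripts to look and compute and a tool call to move; the robot and the scene stay as the last step left them, time stands still between calls to the robot, and variables do not carry over. Pictures are saved under pics/ and viewed, at most 10 in all, crops included, and the job is handed in when it is done.

Besides the shell and the picture viewer there is one more tool, called after "Emit:" as a command line: name --argument value ..., lists and objects as JSON in quotes. play_rows: Moves the arm, as the interface text tells. Its arguments: {"type":"object","properties":{"rows":{"type":"array","items":{"type":"array","items":{"type":"array","items":{"type":"number"}}}},"squeeze":{"type":"number"}},"required":["rows"]}

```bash
mkdir -p pics
python3 - <<'E'
from plant import r
import cv2
for n in("scene","top"):
    i=r.capture(n); cv2.imwrite(f"pics/{n}0.png",i[:,:,::-1]); print(n,r.camera_info(n))
s=r.get_state(); print(s)
E
```

```text
scene {'fovy': 43.950919217416974, 'cx': 315.26543995529283, 'cy': 240.97259763472005, 'pose': array([[ 0.66738038, -0.45901493,  0.58643731, -0.05239665],
       [-0.74470521, -0.40690784,  0.52899921, -0.61249582],
       [-0.00419259, -0.78976661, -0.61339312,  0.67224966],
       [ 0.        ,  0.        ,  0.        ,  1.        ]])}
top {'fovy': 55.98157266305699, 'cx': 322.3259966816603, 'cy': 241.86742782758625, 'pose': array([[-0.00155695, -0.98939122,  0.1452673 ,  0.33435376],
       [-0.9999977 ,  0.00175481,  0.0012339 , -0.12415533],
       [-0.00147573, -0.14526505, -0.98939168,  0.9464027 ],
       [ 0.        ,  0.        ,  0.        ,  1.        ]])}
{'time_s': 0.1, 'joints': array([ 8.77249445e+01,  2.05879931e+01,  6.39025517e-01, -1.73115869e-02,
       -7.01362604e+01, -1.65089843e+01]), 'qd': array([ 0.00550999, -0.12371889,  0.08599097,  0.08400156, -0.15852995,
       -0.03137066]), 'joint_torque': array([-6.42896557e-04, -5.84163487e+01,  2.93753636e+01,  7.01544687e+00,
        1.01653661e-02, -5.69351960e-05]), 'tcp_pos': array([0.21721537, 0.63863101, 0.22571026]), 'eef_rot': array([ 1.79913661e+02, -8.61711006e-03, -1.87899276e+01]), 'contact_force': array([-0.12160532,  0.26552622,  0.49824352]), 'moment': array([-0.03338062,  0.01160751,  0.01840032]), 'gripper_force': 0.0, 'gripper_width': 0.08768679556513245}
```

View pics/scene0.png

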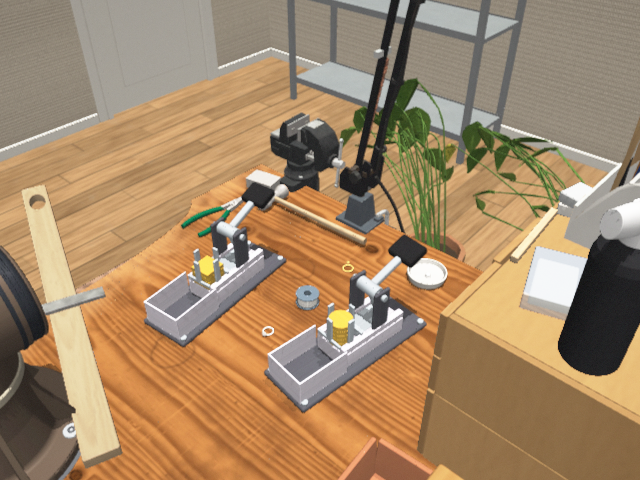

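View pics/top0.png

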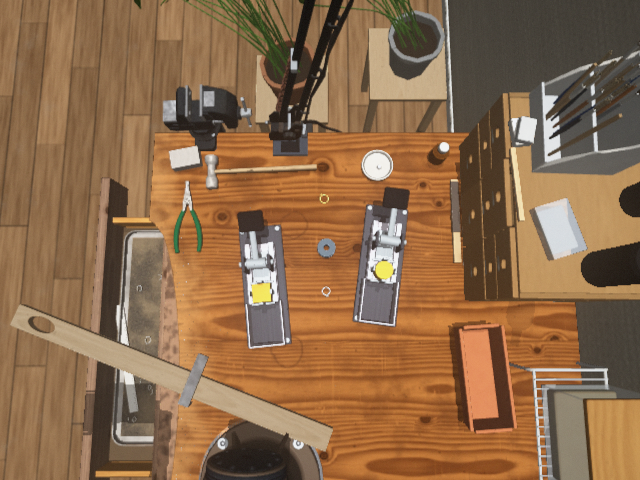

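The round dispenser is on the right in the top view, with its blanks at (385,270) and its pad at (397,197). In the scene view it is the nearer one, with its pad at (407,250). The square one is on the left in the top view, with its pad at (250,221).

```bash
cat > h.py <<'E'
import numpy as np,cv2
from plant import r
def ray(n,p):
    c=r.camera_info(n);f=240/np.tan(np.radians(c["fovy"]/2));P=c["pose"]
    return P[:3,3],P[:3,:3]@np.array([(p[0]-c["cx"])/f,(p[1]-c["cy"])/f,1])
def plane(n,p,z):
    o,d=ray(n,p);return o+d*(z-o[2])/d[2]
def tri(a,b):
    (o,d),(q,e)=ray("scene",a),ray("top",b)
    s=np.linalg.lstsq(np.c_[d,-e],q-o,rcond=None)[0];x,y=o+d*s[0],q+e*s[1]
    return (x+y)/2,np.linalg.norm(x-y)
def blob(m,box):
    x0,y0,x1,y1=box;k=np.zeros_like(m);k[y0:y1,x0:x1]=m[y0:y1,x0:x1]
    c=max(cv2.findContours(k,0,2)[0],key=cv2.contourArea)
    M=cv2.moments(c);return np.array([M["m10"]/M["m00"],M["m01"]/M["m00"]]),c
E
python3 - <<'E'
from h import *
I={n:cv2.imread(f"pics/{n}0.png") for n in("scene","top")}
yel={n:cv2.inRange(cv2.cvtColor(i,cv2.COLOR_BGR2HSV),(22,150,120),(35,255,255)) for n,i in I.items()}
blk={n:cv2.inRange(i,(0,0,0),(45,45,45)) for n,i in I.items()}
B={"round":((380,230,432,275),(378,180,415,215),(320,305,362,345),(365,250,405,290)),
"square":((238,178,280,212),(232,205,270,234),(190,255,225,285),(245,280,275,305))}
for k,b in B.items():
    ps,cs=blob(blk["scene"],b[0]);pt,ct=blob(blk["top"],b[1]);ys,_=blob(yel["scene"],b[2]);yt,_=blob(yel["top"],b[3])
    print(k,ps,pt,tri(ps,pt),"blank",ys,yt,tri(ys,yt),plane("top",yt,.076))
    print(cv2.minAreaRect(ct),[plane("top",q,.136).round(3)[:2] for q in cv2.boxPoints(cv2.minAreaRect(ct))])
a=cv2.resize(I["top"][175:335,230:430],None,fx=4,fy=4,interpolation=2)[:600]
cv2.imwrite("pics/c0.png",cv2.resize(I["top"][175:335,340:440],None,fx=3.7,fy=3.7,interpolation=2))
E
```

```text
Traceback (most recent call last):
  File "h.py", line 14, in blob
    c=max(cv2.findContours(k,0,2)[0],key=cv2.contourArea)
ValueError: max() iterable argument is empty
```

```bash
cat > m.py <<'E'
from h import *
I={n:cv2.imread(f"pics/{n}0.png") for n in("scene","top")}
print(I["scene"][250,407],I["top"][197,397],I["scene"][325,340],I["top"][270,385])
yel={n:cv2.inRange(cv2.cvtColor(i,cv2.COLOR_BGR2HSV),(22,150,100),(35,255,255)) for n,i in I.items()}
blk={n:cv2.inRange(i,(0,0,0),(60,60,60)) for n,i in I.items()}
B={"round":((380,230,432,275),(378,180,415,215),(320,305,362,345),(365,250,405,290)),
"square":((238,178,280,212),(232,205,270,234),(190,255,225,285),(245,280,275,305))}
for k,b in B.items():
    ps,cs=blob(blk["scene"],b[0]);pt,ct=blob(blk["top"],b[1]);ys,_=blob(yel["scene"],b[2]);yt,_=blob(yel["top"],b[3])
    print(k,ps,pt,tri(ps,pt),"blank",ys,yt,tri(ys,yt),plane("top",yt,.076))
    print(cv2.minAreaRect(ct),[plane("top",q,.136).round(3)[:2] for q in cv2.boxPoints(cv2.minAreaRect(ct))])
E
cat > c.py <<'E'
from h import *
I={n:cv2.imread(f"pics/{n}0.png") for n in("scene","top")}
cv2.imwrite("pics/c0.png",np.hstack([cv2.resize(I["top"][180:330,345:445],(400,600),interpolation=2),cv2.resize(I["scene"][230:410,310:430],(400,600),interpolation=2)]))
E
python3 c.py; python3 m.py
```

```text
[52 51 51] [45 50 61] [100 236 253] [ 99 235 244]
round [407.36346516 250.44202314] [399.25185185 205.87407407] (array([ 0.52116667, -0.26613365,  0.14227993]), np.float64(0.007584650302060311)) blank [340.10291262 318.25825243] [383.27057865 269.73594132] (array([ 0.40839257, -0.24139152,  0.0760457 ]), np.float64(0.0022307781047706046)) [ 0.40756842 -0.24063118  0.076     ]
((396.5, 204.5), (7.0, 19.0), 90.0) [array([ 0.529, -0.242]), array([ 0.529, -0.277]), array([ 0.516, -0.277]), array([ 0.516, -0.242])]
square [258.09030837 194.98421439] [256.62878788 216.50757576] (array([0.49637469, 0.00078869, 0.13396989]), np.float64(0.011373024277567204)) blank [205.97435897 265.25071225] [260.73484848 292.57575758] (array([ 0.3645631 , -0.00386436,  0.06786347]), np.float64(0.0004451318895214794)) [ 0.36410796 -0.00484418  0.076     ]
((256.4586181640625, 215.7965545654297), (19.18350601196289, 11.875503540039062), 41.633541107177734) [array([0.505, 0.018]), array([0.522, 0.004]), array([ 0.498, -0.023]), array([ 0.482, -0.009])]
```

View pics/c0.png

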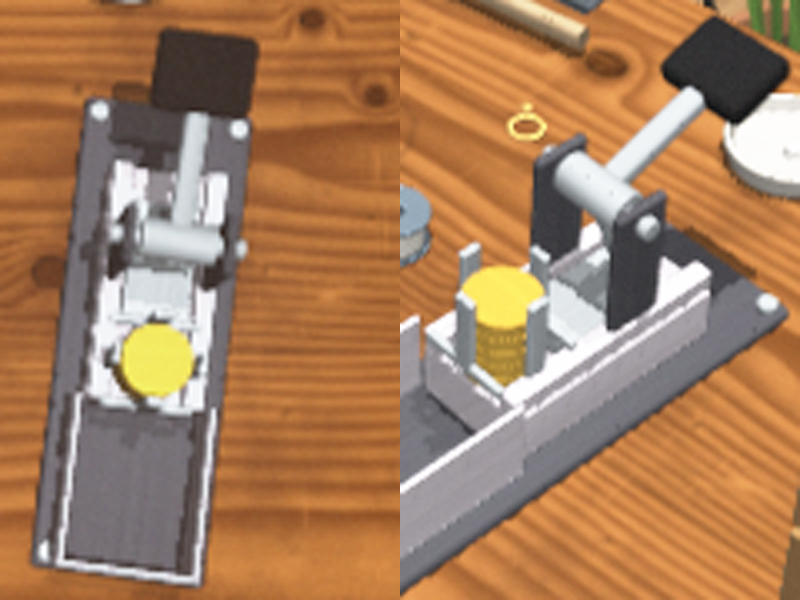

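Run:
```python
from h import *
print("pad",tri((407.5,249),(396.5,198)),plane("top",(396.5,198),.136))
T=lambda x,y,z:plane("top",(345+x/4,180+y/4),z)
c=[T(*p,.008) for p in((85,98),(250,118),(203,585),(32,567))]
print(np.round(c,3),[np.linalg.norm(c[i]-c[i-1]) for i in range(4)])
a=(c[0]+c[1])/2-(c[2]+c[3])/2;print("yaw",np.degrees(np.arctan2(a[1],a[0])))
u=a/np.linalg.norm(a);m=sum(c)/4;o=m-.018*u;print("origin",o,"pad",o+.127*u,"disc",T(158,360,.076))
p=[T(*q,z) for q,z in zip(((165,30),(257,38),(248,115),(153,105)),(.1425,.1425,.1295,.1295))]
print("padtop",sum(p)/4)
s=tri((500/1,0),(0,0)) if 0 else 0
# lamp and cabinet positions
print("square pad",plane("top",(250,221),.136), "cabinet edge", plane("top",(463,297),.3),"lamp",plane("top",(290,143),.03))
```

```text
pad (array([ 0.53572526, -0.26064314,  0.13417691]), np.float64(0.0016429446862205447)) [ 0.53466919 -0.25973313  0.136     ]
[[ 0.552 -0.216  0.008]
 [ 0.541 -0.304  0.008]
 [ 0.298 -0.273  0.008]
 [ 0.307 -0.186  0.008]] [np.float64(0.2474654455453312), np.float64(0.088050361410746), np.float64(0.2456619371475218), np.float64(0.08774709180537697)]
yaw -7.227174044335158
origin [ 0.40659262 -0.24239698  0.008     ] pad [ 0.53258363 -0.25837405  0.008     ] disc [ 0.40705392 -0.24299294  0.076     ]
padtop [ 0.53458266 -0.25959532  0.136     ]
square pad [0.49210441 0.00891967 0.136     ] cabinet edge [ 0.34973851 -0.32308715  0.3       ] lamp [ 0.68083053 -0.05482449  0.03      ]
```

The pad top is at about (0.534, -0.259, 0.136) and the dispenser yaw is about -7.2°. I'll shut the fingers and travel over.

Emit:
play_rows --rows '[[[1,0.03,0.03,-0.01,0],[1,0.08,0.07,-0.02,0],[1,0.14,0.13,-0.03,-0.05],[1,0.2,0.19,-0.03,-0.1],[1,0.26,0.24,-0.03,-0.135],[1,0.32,0.29,-0.03,-0.135],[1,0.38,0.35,-0.03,-0.135],[1,0.44,0.4,-0.03,-0.135]]]'

```text
time_s: 0.77
tcp_pos: [0.3613, 0.3766, 0.2414]
eef_rot: [180.0, 0.0, -7.2]
contact_force: [1.0, -0.1, -0.5]
gripper_width: 0.0403
gripper_force: 0.0
```

```bash
cat > w.py <<'E'
from h import *
import sys
from scipy.spatial.transform import Rotation as R
s=r.get_state();M=R.from_euler("xyz",s["eef_rot"],degrees=True).as_matrix()
t=np.array([float(v) for v in sys.argv[1:4]])
print(s["time_s"],s["tcp_pos"].round(4),s["eef_rot"].round(2),s["joints"].round(1),s["contact_force"].round(2),s["gripper_width"],"share",(M.T@(t-s["tcp_pos"])/.5).round(3))
E
python3 w.py .534 -.259 .2
```

```text
0.7667 [0.3613 0.3766 0.2414] [ 1.7999e+02  2.0000e-02 -7.1600e+00] [ 67.7   5.5 -17.1  -0.  -67.4  15.1] [ 1.02 -0.14 -0.49] 0.0403225659962033 share [0.501 1.218 0.083]
```

Emit:
play_rows --rows '[[[1,0.03,0.05,0,0],[1,0.06,0.12,0,0],[1,0.1,0.19,0,0],[1,0.14,0.26,0,0],[1,0.18,0.33,0,0],[1,0.21,0.4,0,0],[1,0.24,0.47,0,0],[1,0.27,0.54,0,0]]]'

```text
time_s: 1.43
tcp_pos: [0.4613, 0.0922, 0.2415]
eef_rot: [-180.0, 0.0, -7.2]
contact_force: [-0.1, 0.3, -0.2]
gripper_width: -0.0001
gripper_force: 0.0
```

Emit:
play_rows --rows '[[[1,0.03,0.07,0,0],[1,0.06,0.14,0,0],[1,0.09,0.21,0,0],[1,0.12,0.28,0,0],[1,0.15,0.35,0,0],[1,0.18,0.42,0,0],[1,0.2,0.49,0,0],[1,0.22,0.55,0,0]]]'

```text
time_s: 2.1
tcp_pos: [0.536, -0.1948, 0.2411]
eef_rot: [180.0, 0.1, -7.2]
contact_force: [0.9, 0.5, -0.1]
gripper_width: 0.0004
gripper_force: 0.0
```

```bash
python3 w.py .535 -.259 .15
```

```text
2.1 [ 0.536  -0.1948  0.2411] [ 1.80e+02  5.00e-02 -7.22e+00] [ -0.3  10.2 -11.5  -0.  -68.3  83.1] [ 0.86  0.48 -0.05] 0.00035719852337988764 share [0.014 0.128 0.182]
```

Emit:
play_rows --rows '[[[1,0,0.05,0,0],[1,0.01,0.09,0.02,0],[1,0.014,0.12,0.06,0],[1,0.014,0.128,0.1,0],[1,0.014,0.128,0.13,0],[1,0.014,0.128,0.14,0],[1,0.014,0.128,0.14,0],[1,0.014,0.128,0.14,0]]]'

```text
time_s: 2.77
tcp_pos: [0.5354, -0.2568, 0.172]
eef_rot: [180.0, 0.0, -7.2]
contact_force: [0.4, 0.2, 0.3]
gripper_width: 0.0007
gripper_force: 0.0
```

```bash
python3 w.py .535 -.259 .08
python3 - <<'E'
from h import *
a=r.capture("top")[170:320,320:440];b=r.capture("scene")[190:370,330:474]
cv2.imwrite("pics/c1.png",np.hstack([cv2.resize(a,(400,500),interpolation=2),cv2.resize(b,(400,500),interpolation=2)])[:,:,::-1])
E
```

```text
2.7667 [ 0.5354 -0.2568  0.172 ] [179.98   0.    -7.15] [ -6.8  15.3 -14.3   0.  -60.4  89.6] [0.45 0.24 0.29] 0.0006914538030520758 share [-0.     0.004  0.184]
```

View pics/c1.png

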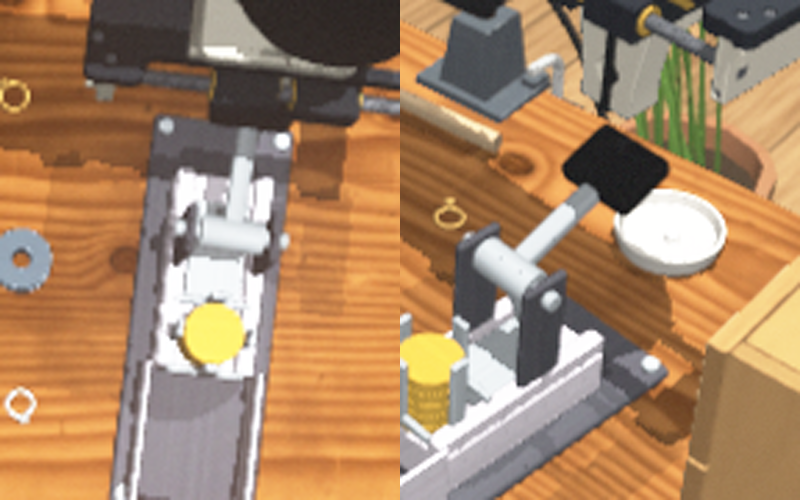

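The pad looks intact, but I can't make out the fingers in this crop, so I'll look at a wider scene view.

Run:
```python
from h import *
b=r.capture("scene")[60:300,300:560].copy()
c=r.camera_info("scene");f=240/np.tan(np.radians(c["fovy"]/2))
q=np.linalg.inv(c["pose"])@np.r_[r.get_state()["tcp_pos"],1]
print(f*q[0]/q[2]+c["cx"],f*q[1]/q[2]+c["cy"])
cv2.imwrite("pics/c2.png",cv2.resize(b,(650,600),interpolation=2)[:,:,::-1])
```

```text
407.2130074976258 226.51625354105155
```

View pics/c2.png

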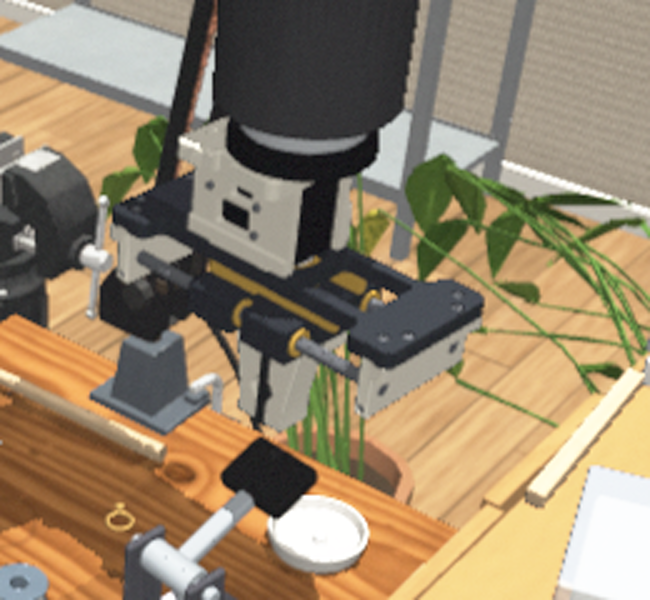

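The closed fingers, at about (408,220), are centred over the pad and the body is clear of the cabinet. Starting press 1.

Emit:
play_rows --rows '[[[1,0,0.004,0.03,0],[1,0,0.004,0.06,0],[1,0,0.004,0.09,0],[1,0,0.004,0.12,0],[1,0,0.004,0.15,0],[1,0,0.004,0.17,0],[1,0,0.004,0.176,0],[1,0,0.004,0.176,0]]]'

```text
time_s: 3.58
tcp_pos: [0.5354, -0.2589, 0.0839]
eef_rot: [180.0, -0.0, -7.2]
contact_force: [0.2, -0.9, 5.4]
gripper_width: 0.0005
gripper_force: 2.2
```

```bash
python3 w.py .535 -.259 .079
python3 - <<'E'
from h import *
a=r.capture("top")[170:350,320:440];b=r.capture("scene")[200:410,270:450]
cv2.imwrite("pics/c3.png",np.hstack([cv2.resize(a,(360,540),interpolation=2),cv2.resize(b,(440,540),interpolation=2)])[:,:,::-1])
E
```

```text
3.5833 [ 0.5354 -0.2589  0.0839] [ 1.7998e+02 -3.0000e-02 -7.1500e+00] [ -7.   20.4 -20.    0.  -49.5  89.8] [ 0.24 -0.94  5.4 ] 0.0005031040984055683 share [-0.001  0.     0.01 ]
```

View pics/c3.png

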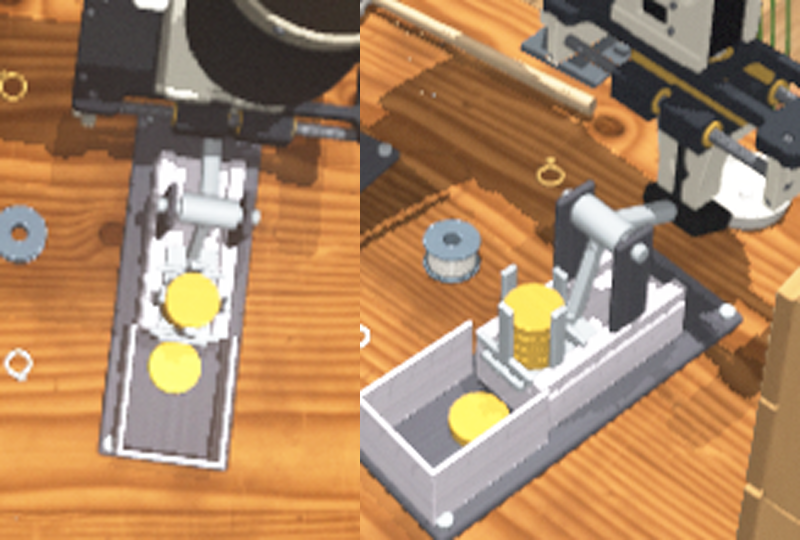

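Blank 1 has dropped into the cup; it shows in the top crop at (175,367). I'll go a little deeper, then release fully.

Emit:
play_rows --rows '[[[1,0,0,0.004,0],[1,0,0,0.006,0],[1,0,0,0,0],[1,0,0,-0.04,0],[1,0,0,-0.09,0],[1,0,0,-0.14,0],[1,0,0,-0.17,0],[1,0,0,-0.176,0]]]'

```text
time_s: 4.35
tcp_pos: [0.5361, -0.2591, 0.1753]
eef_rot: [180.0, -0.3, -7.2]
contact_force: [-0.0, -0.3, 0.6]
gripper_width: 0.0003
gripper_force: 0.0
```

Emit:
play_rows --rows '[[[1,0,0,0,0],[1,0,0,0,0],[1,0,0,0,0],[1,0,0,0,0],[1,0,0,0,0],[1,0,0,0,0],[1,0,0,0,0],[1,0,0,0,0]]]'

```text
time_s: 5.02
tcp_pos: [0.5348, -0.2588, 0.1713]
eef_rot: [-180.0, 0.0, -7.2]
contact_force: [0.2, -0.2, 0.5]
gripper_width: 0.0001
gripper_force: 0.0
```

```bash
python3 w.py .535 -.259 .082
python3 - <<'E'
from h import *
a=r.capture("top")[170:350,320:440];b=r.capture("scene")[200:410,270:450]
cv2.imwrite("pics/c4.png",np.hstack([cv2.resize(a,(360,540),interpolation=2),cv2.resize(b,(440,540),interpolation=2)])[:,:,::-1])
E
```

```text
5.0167 [ 0.5348 -0.2588  0.1713] [-1.80e+02  3.00e-02 -7.18e+00] [ -7.   15.4 -14.3  -0.  -60.4  89.8] [ 0.22 -0.22  0.52] 8.80803501976037e-05 share [0.001 0.    0.179]
```

View pics/c4.png

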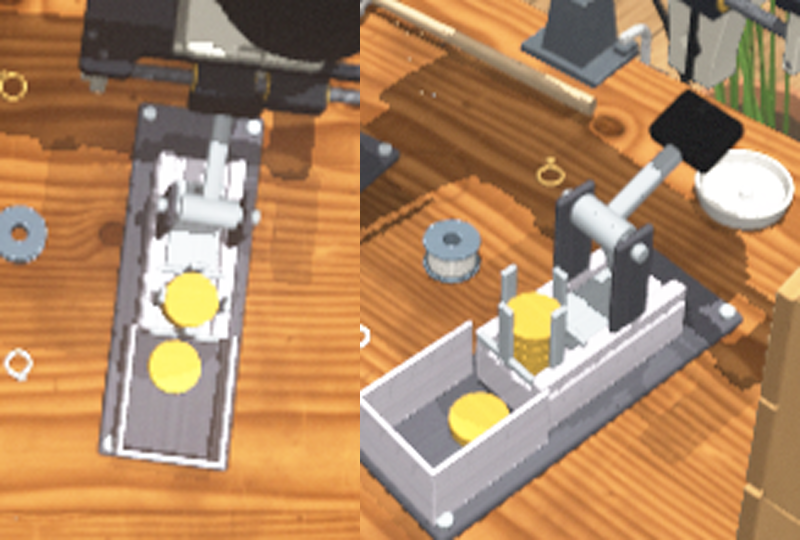

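The lever is back up, four blanks remain in the magazine and one is in the cup. Press 2 follows the same pattern, then I'll check it before press 3.

Emit:
play_rows --rows '[[[1,0,0,0.03,0],[1,0,0,0.06,0],[1,0,0,0.09,0],[1,0,0,0.12,0],[1,0,0,0.15,0],[1,0,0,0.17,0],[1,0,0,0.18,0],[1,0,0,0.18,0]]]'

```text
time_s: 5.78
tcp_pos: [0.5345, -0.2589, 0.081]
eef_rot: [180.0, 0.1, -7.2]
contact_force: [-0.9, -0.3, 5.0]
gripper_width: 0.0001
gripper_force: 2.2
```

Emit:
play_rows --rows '[[[1,0,0,0,0],[1,0,0,0,0],[1,0,0,-0.01,0],[1,0,0,-0.04,0],[1,0,0,-0.09,0],[1,0,0,-0.14,0],[1,0,0,-0.17,0],[1,0,0,-0.18,0]]]'

```text
time_s: 6.45
tcp_pos: [0.5362, -0.2591, 0.1751]
eef_rot: [180.0, -0.3, -7.2]
contact_force: [0.6, 1.0, 0.4]
gripper_width: 0.0004
gripper_force: 0.0
```

Emit:
play_rows --rows '[[[1,0,0,0,0],[1,0,0,0,0],[1,0,0,0,0],[1,0,0,0,0],[1,0,0,0,0],[1,0,0,0,0],[1,0,0,0,0],[1,0,0,0,0]]]'

```text
time_s: 7.12
tcp_pos: [0.5348, -0.2589, 0.1713]
eef_rot: [180.0, 0.0, -7.2]
contact_force: [0.5, 0.9, -1.2]
gripper_width: 0.0006
gripper_force: 0.0
```

```bash
python3 w.py .535 -.259 .082
python3 - <<'E'
from h import *
a=r.capture("top")[170:350,320:440];b=r.capture("scene")[200:410,270:450]
cv2.imwrite("pics/c5.png",np.hstack([cv2.resize(a,(360,540),interpolation=2),cv2.resize(b,(440,540),interpolation=2)])[:,:,::-1])
E
```

```text
7.1167 [ 0.5348 -0.2589  0.1713] [ 1.80e+02  3.00e-02 -7.18e+00] [ -7.   15.4 -14.3   0.  -60.4  89.8] [ 0.53  0.87 -1.22] 0.0006252456338737112 share [0.001 0.    0.179]
```

View pics/c5.png

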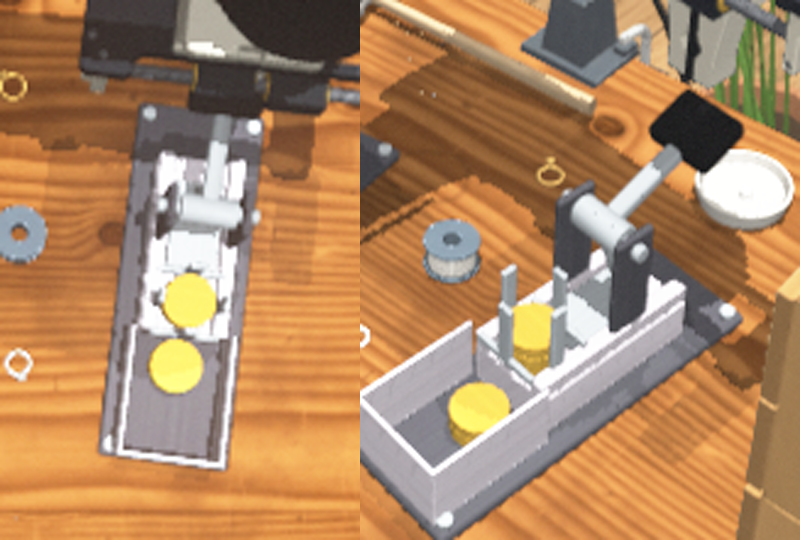

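Press 2 worked: two blanks are stacked in the cup and the lever is up. Press 3 next.

Emit:
play_rows --rows '[[[1,0,0,0.03,0],[1,0,0,0.06,0],[1,0,0,0.09,0],[1,0,0,0.12,0],[1,0,0,0.15,0],[1,0,0,0.17,0],[1,0,0,0.18,0],[1,0,0,0.18,0]]]'

```text
time_s: 7.88
tcp_pos: [0.5345, -0.2589, 0.0809]
eef_rot: [180.0, 0.1, -7.2]
contact_force: [-1.3, 0.3, 4.8]
gripper_width: 0.0003
gripper_force: 2.2
```

Emit:
play_rows --rows '[[[1,0,0,0,0],[1,0,0,0,0],[1,0,0,-0.01,0],[1,0,0,-0.04,0],[1,0,0,-0.09,0],[1,0,0,-0.14,0],[1,0,0,-0.18,0],[1,0,0,-0.2,0]]]'

```text
time_s: 8.55
tcp_pos: [0.536, -0.2591, 0.1851]
eef_rot: [180.0, -0.2, -7.2]
contact_force: [-0.1, -0.4, -0.2]
gripper_width: 0.0004
gripper_force: 0.0
```

Emit:
play_rows --rows '[[[1,0,0,-0.04,0],[1,0,0,-0.08,0],[1,0,0,-0.1,0],[1,0,0,-0.1,0],[1,0,0,-0.1,0],[1,0,0,-0.1,0],[1,0,0,-0.1,0],[1,0,0,-0.1,0]]]'

```text
time_s: 9.22
tcp_pos: [0.5344, -0.2587, 0.2303]
eef_rot: [-180.0, 0.1, -7.2]
contact_force: [-0.4, -0.7, -0.2]
gripper_width: 0.0006
gripper_force: 0.0
```

```bash
python3 w.py .535 -.259 .082
python3 - <<'E'
from h import *
a=r.capture("top")[170:350,320:440];b=r.capture("scene")[200:410,270:450]
cv2.imwrite("pics/c6.png",np.hstack([cv2.resize(a,(360,540),interpolation=2),cv2.resize(b,(440,540),interpolation=2)])[:,:,::-1])
E
```

```text
9.2167 [ 0.5344 -0.2587  0.2303] [-1.7999e+02  1.1000e-01 -7.1800e+00] [ -7.   12.9  -9.5  -0.  -67.7  89.8] [-0.44 -0.72 -0.16] 0.0006402482018568078 share [0.002 0.    0.297]
```

View pics/c6.png

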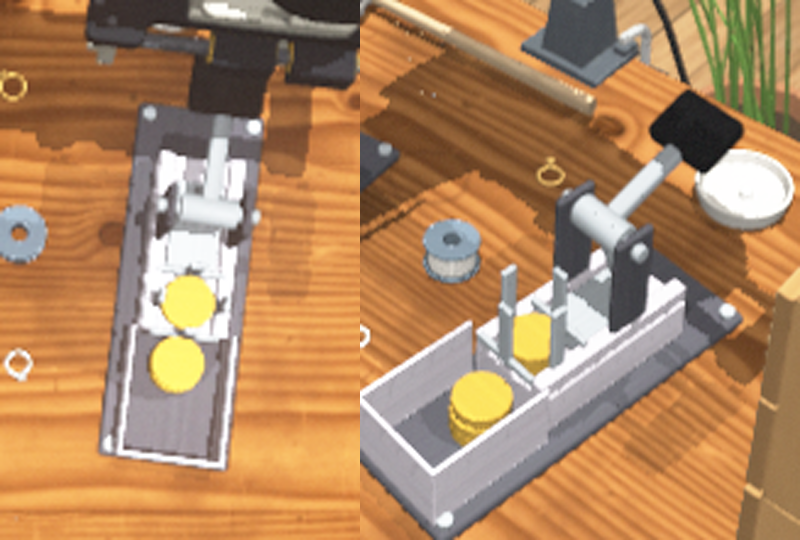

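Three blanks are stacked in the cup, two remain in the magazine, the lever is up and the arm is clear. Handing in.

```bash
python3 -c "
from plant import r
print(r.close_job())"
```

```text
the job is handed in; nothing more can be done
None
```

I dispensed three round blanks into the round dispenser's cup with three full presses, left the square dispenser's lever alone, and handed the job in at about 9 s of the 38 s allowed; the hand-in returned no verdict.

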